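Knock the last lock-up plunger home

TASK

The type form is locked up by three plungers, and one of them still stands up out of its block. Take the round wooden mallet by its handle and knock that plunger down with a quick blow of the mallet's foot (a sharp knock or several, not a slow push) until it is fully home like its two neighbours, keeping the gripper off the blocks. Then stand the mallet upright with its whole foot on the cork pad and let go. Do not disturb the ink can, the jar, or the wooden strip and block lying on the bench.

Things in the scene. Friction and masses are not known exactly. Their poses are not given: they have to be found in the camera images.
- mallet_grip (a point): Mid-handle of the mallet. The mallet is turned wood, 160 mm tall, 260 g (varies), standing upright on the flat foot of its head with its handle up. Head: round, 62 mm across (foot face 56 mm across), 72 mm high. Handle: round, 24 mm across, from 72 to 160 mm above the foot. This point is on the axis 122 mm above the foot; z points up the handle; any yaw is alike. The flat foot is the striking face
- mallet: The same mallet; the origin is the centre of its foot (striking face), z up the handle
- pad: Round cork pad fixed on the bench, 100 mm across, 6 mm thick, the mallet's place; origin at the centre of its underside
- form: The type form: a flat fixed steel bed 200 mm (x) by 260 mm (y), 6 mm thick, with a low rim, lines of type 29 mm high and wooden furniture; origin at the centre of its underside. The three plunger blocks stand in a row along its y axis, 60 mm to the -x side of its centre, 80 mm apart
- quoin_a: Steel block of the plunger that stands up: 44 x 60 x 24 mm on the bed, origin at the centre of its underside (6 mm above the bench); a brass collar, 30 mm across and 2 mm high, surrounds the plunger on top, so the collar's top is 26 mm above this origin. It may be any of the three places in the row. Its two neighbours look the same, with plungers already home
- pin_a (a joint): Travel of the standing plunger in m: 0 fully up, 0.030 fully home (a hard stop); starts at 0 to 0.006. Pushing it down takes about 10 to 18 N, and it stays where it is driven. Only a quick blow counts: the mallet's foot should come down at 0.15 m/s or faster
- pin_a_top (a point): Centre of the flat round top (18 mm across) of that plunger; it moves with it. At travel 0 it is 31 mm above the collar's top; fully home it is 1 mm above it
- pin_b (a joint): Travel of a neighbour plunger, already home at about 0.030
- pin_c (a joint): Travel of the other neighbour plunger, already home at about 0.030
- ink_can: Bystander: low tin, 72 mm across, 55 mm high, origin under its centre
- oil_jar: Bystander: jar, 60 mm across, 85 mm high, origin under its centre
- reglet: Bystander: wooden strip 18 x 150 x 16 mm lying on the bench, origin under its centre
- furniture_block: Bystander: dark wooden block 30 x 90 x 16 mm lying on the bench, origin under its centre
Things that resemble listed ones, but are neither listed nor needed, are in the scene too. Of the things like the mallet, leave any that is green; of the rest the larger one is meant. There is more than one size of the pad; the job needs the smaller.

How it is judged (in metres and radians):
On the way:
1. the held mallet strikes the standing plunger with a quick blow (plunger driven at more than 0.08 m/s) (contact force between mallet and quoin_a above 2 N and contact force between the fingers and mallet above 2 N and velocity of joint pin_a above 0.08 m/s).
At the end, for the whole second after the job is handed in: All three plungers are home (travel over 27.5 mm of 30), and the mallet stands upright (within 0.1 rad), at rest and on its foot, on the cork pad with its foot wholly on the pad (within 22 mm of its centre) (value of joint each of pin_a, pin_b, pin_c above 0.0275 m and horizontal distance between mallet and pad below 0.022 m and height (world z) of mallet below 0.01 m and angle between mallet's own z axis and vertical below 0.1 rad and linear speed of mallet below 0.03 m/s); the robot touches nothing.
It fails at once if the gripper or arm touches the plunger's block or the plunger itself (contact force between any of the fingers, the arm and quoin_a above 1 N).
It fails at once if a bystander (ink can, jar, wooden strip or block) is moved by more than 30 mm (distance of any of ink_can, oil_jar, reglet, furniture_block from where it was at the start of the episode above 0.03 m).
It also fails if it takes over 48 s, if anything falls off the work surface, if the arm or the gripper's body presses on something with over 40 N, if the wrist force passes 120 N, or if a joint passes its speed limit or range.

ROBOT

A 6-joint arm with a two-finger parallel gripper is mounted at the origin on the work surface. World frame = base frame: x ahead of the robot, y to its left, z up, the work surface at z = 0. Lengths are in mm, angles in rad, forces in N, time in s.
With the tool pointing down it reaches from about 400 to 925 mm from the base axis. Payload 12.5 kg.
Tool frame: the origin (TCP) lies at the centre of the arm's flange, where the gripper is bolted on; the fingertips stand 190 mm ahead of it and the grasp point (between the pads) lies 171 mm ahead of it; z points along the fingers, y is the line along which they close (so a half turn about z gives the same grasp; the last joint's range is limited). The gripper opens to 95 mm and grips with 3 to 60 N. Pads are 20 mm wide; open, the fingers measure 119 mm over their backs; the gripper's body (75 mm by 180 mm) begins 59 mm behind the grasp point.
Start: joints at [-1.233, 0.491, 1.559, -0, 1.092, -0.106], TCP at [268.377, -564.445, 404.761] pointing down, gripper open.
Joint ranges: [-3.1, 3.1], [-0.84, 2.19], [0.05, 2.79], [-1.13, 4.28], [0.06, 2.93], [-2.69, 2.69]. Speed limits (rad/s): [2.22, 2.22, 2.79, 3.14, 3.14, 3.14].

INTERFACE

Orientations are given as [roll, pitch, yaw] about the fixed x, y, z axes, in that order (R = Rz(yaw) Ry(pitch) Rx(roll)).
In Python, from cell import env, read_camera, search_frame, cut_out gives the robot as it stands. The module is installed in compiled form; this text tells all that it offers.
- The arm moves only by the tool move_arm, never from a script. Its argument "commands" is a list of rows, each a list of 3 entries, a list of its own where there are three numbers: the shift along the world's x, y, z normalised to -1 to 1, where 1 is 0.03 m, then the turn about the world's z normalised to -1 to 1, where 1 is 0.08 rad, then the opening, from -1 (shut) to 1 (fully open), so that 0 is half open. A call has 1 to 20 rows; each row shifts and turns the commanded pose from where the row before left it; what a row does not reach is not made up. A row lasts 1/12 s, in which the tool goes at most 41.7 mm and 7.16 degrees, less where a joint would pass 70% of its speed; a pose out of reach is approached as far as the arm can. A call with a number of a shift or a turn outside -1 to 1 is refused whole. A call with a gripper value outside its range is refused whole. The fingers move at their own pace and stop on an object; the grip force is fixed at half the most. Time passes only in rows, so rows that do not move let the fingers close. It gives the time, the measured TCP pose, the force, the opening and the grip force at its end, in the units of the state.
- env.state(): the state, without advancing time (a new reading comes with each control period).
- read_camera(name): name is "side" or "top" or "wrist"; returns a dict with "image" (400x640x3 uint8, red, green, blue), "fx", "fy", "cx", "cy" (pixels), "D" ([k1, k2, p1, p2, k3] as OpenCV has them; the pictures are not rectified), "rvec" (rotation vector, rad) and "tvec" (3), from world to camera coordinates, as OpenCV has them. Camera axes: x right, y down, z forward; pixel columns grow to the right and rows downward; lengths in mm; the calibration is good to about 2 mm. A picture is of the moment at which its call begins. There is no depth.
- env.job_done(): hands the job in; it is judged then, once.
Trained networks look in a picture, given as the dict that the camera call returned (one of the last four; its "shot" number tells which), for a name from the list of things; names that differ only in an ending like _2 or _b are one class to them, and where a whole thing is asked for, a point or a joint stands for the part that bears it (a point fixed in the world has none). Each returns a list of dicts, best first, with "confidence" (0 to 1); they miss things now and then, are a little off and sometimes report something else, mostly with a low value. They report only what shows in the picture. A call takes as long as a camera call. They do not tell look-alikes from the thing itself.
- search_frame(thing, picture): "at" ([column, row] in pixels, amid what is visible of it).
- cut_out(thing, picture): "region" (400x640 bool, what is visible of it) and "at" ([column, row] in pixels, amid what is visible of it).
The state is a dict: "t": time; "joints": joint angles; "qvel": joint speeds; "tau": joint torques, N m; "eef_pos": TCP position; "tcp_rot": TCP orientation; "ft_force": force on the tool from outside, world axes, zero at the start; "moment": the same for the moment, N m; "opening": opening from 0.0 (shut) to 1.0 (fully open); "grip_force": force on a finger pad.
Only numpy, scipy, OpenCV 4.12 (cv2) and the standard library are available. Lean on these libraries where they do the work, as an engineer would, in place of code of your own. Each camera call takes 0.05 s, during which the arm holds its last target. There are 200 camera calls.

## Working session

There is one attempt and no reset: what is moved stays moved. The work goes in short steps, Python scripts to look and compute and a tool call to move; the robot and the scene stay as the last step left them, time stands still between calls to the robot, and variables do not carry over. Pictures are saved under pics/ and viewed, at most 13 in all, crops included, and the job is handed in when it is done.

Besides the shell and the picture viewer there is one more tool, called after ">>>" as name(argument=value, ...) on one line, values as JSON. move_arm: Moves the arm, as the interface text tells. Its arguments: {"type":"object","properties":{"commands":{"type":"array","items":{"type":"array"}}},"required":["commands"]}

```bash
mkdir -p pics
cat > h.py <<'E'
import numpy as np, cv2
from cell import env, read_camera, search_frame, cut_out
def K(p): return np.array([[p["fx"],0,p["cx"]],[0,p["fy"],p["cy"]],[0,0,1.]])
def back(p,uv,z):
    n=cv2.undistortPoints(np.array([[uv]],float),K(p),np.array(p["D"],float))[0,0]
    R=cv2.Rodrigues(np.array(p["rvec"],float))[0]; t=np.array(p["tvec"],float).ravel()
    c=-R.T@t; d=R.T@np.array([n[0],n[1],1]); return c+d*(z-c[2])/d[2]
def proj(p,X): return cv2.projectPoints(np.array(X,float).reshape(-1,1,3),np.array(p["rvec"],float),np.array(p["tvec"],float),K(p),np.array(p["D"],float))[0][:,0]
def save(p,n,im=None): cv2.imwrite("pics/"+n,(p["image"] if im is None else im)[:,:,::-1])
E
python3 - <<'E'
from h import *
Z={"mallet":60,"mallet_grip":122,"pad":6,"form":6,"quoin_a":30,"pin_a_top":63,"ink_can":55,"oil_jar":85,"reglet":16,"furniture_block":16}
ims=[]
for c in ["top","side"]:
    p=read_camera(c); ims.append(p["image"]); save(p,c+"0.png")
    for k,z in Z.items():
        for r in search_frame(k,p)[:4]: print(c,k,round(r["confidence"],2),np.round(r["at"]),np.round(back(p,r["at"],z)))
E
```

```text
top mallet 0.88 [426. 221.] [ 435. -291.   60.]
top mallet 0.73 [394. 216.] [ 449. -194.   60.]
top mallet_grip 0.81 [445. 189.] [ 521. -336.  122.]
top mallet_grip 0.72 [396. 215.] [ 444. -190.  122.]
top mallet_grip 0.55 [428. 222.] [ 425. -284.  122.]
top pad 0.95 [235. 218.] [444. 298.   6.]
top pad 0.72 [202. 273.] [271. 391.   6.]
top form 0.91 [329. 168.] [607.   3.   6.]
top quoin_a 0.58 [304. 190.] [530.  81.  30.]
top pin_a_top 0.56 [424. 222.] [ 430. -284.   63.]
top ink_can 0.73 [228. 152.] [643. 318.  55.]
top oil_jar 0.71 [425. 160.] [ 620. -288.   85.]
top oil_jar 0.38 [230. 153.] [632. 307.  85.]
top reglet 0.44 [236. 218.] [440. 292.  16.]
top furniture_block 0.86 [274. 244.] [363. 172.  16.]
side mallet 0.91 [371. 134.] [ 525. -333.   60.]
side mallet 0.73 [370. 174.] [ 445. -182.   60.]
side mallet 0.64 [401. 158.] [ 405. -286.   60.]
side mallet_grip 0.91 [398. 153.] [ 394. -227.  122.]
side mallet_grip 0.84 [370. 175.] [ 410. -113.  122.]
side mallet_grip 0.77 [373. 132.] [ 488. -269.  122.]
side pad 0.75 [396. 154.] [ 449. -356.    6.]
side pad 0.62 [261. 321.] [430. 299.   6.]
side pad 0.6 [297. 384.] [286. 372.   6.]
side form 0.87 [278. 208.] [604.  10.   6.]
side quoin_a 0.56 [281. 237.] [523. 101.  30.]
side pin_a_top 0.48 [284. 227.] [516.  96.  63.]
side ink_can 0.62 [178. 278.] [624. 339.  55.]
side oil_jar 0.55 [334. 132.] [ 603. -253.   85.]
side reglet 0.73 [360. 236.] [374. -15.  16.]
side furniture_block 0.92 [326. 297.] [347. 178.  16.]
```

View pics/top0.png

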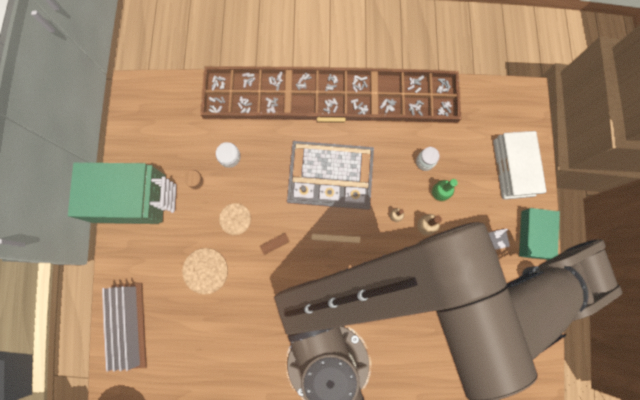

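View pics/side0.png

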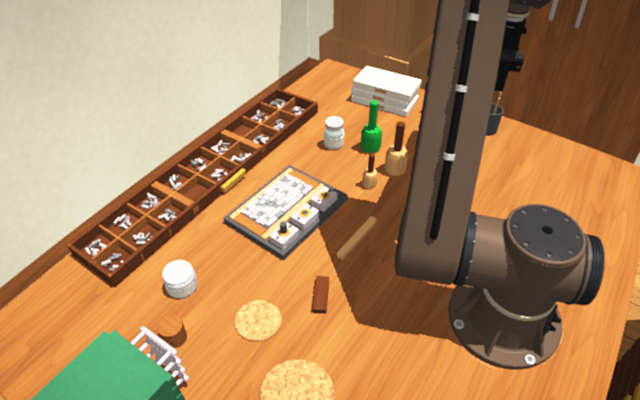

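The top picture shows the wooden mallet at (431,223), a smaller one at (397,214) and a green one at (444,189). The small pad is at (235,219). The side picture shows the standing plunger at (284,228), the +y one of the row. I'll move towards the mallet, to about (432,-288).

>>> move_arm(commands=[[[0.5,0.9,0],0,1],[[0.5,0.9,0],0,1],[[0.5,0.9,0],0,1],[[0.5,0.9,0],0,1],[[0.5,0.9,0],0,1],[[0.5,0.9,0],0,1],[[0.5,0.9,0],0,1],[[0.5,0.9,0],0,1],[[0,0,0],0,1]])

```text
t: 1.85
eef_pos: [389.9, -344.8, 405.0]
tcp_rot: [-3.141, -0.001, 0.447]
ft_force: [0.1, -0.3, 0.8]
opening: 0.997
grip_force: 0.0
```

Run:
```python
from h import *
s=env.state(); print(s["t"],s["eef_pos"],s["tcp_rot"],s["joints"],s["ft_force"])
for c in ["wrist","top","side"]:
    p=read_camera(c); save(p,c+"1.png")
    print(c,"cam",-cv2.Rodrigues(np.array(p["rvec"]))[0].T@np.array(p["tvec"]).ravel())
    for k,z in {"mallet":72,"mallet_grip":122,"pin_a_top":60}.items():
        for r in search_frame(k,p)[:4]: print(c,k,round(r["confidence"],2),np.round(r["at"]),np.round(back(p,r["at"],z)))
```

```text
1.85 [ 389.87676432 -344.83950048  405.03670789] [-3.14106264e+00 -5.84373591e-04  4.46629307e-01] [-8.51237898e-01  3.42749219e-01  1.81203996e+00  8.45585838e-04
  9.87156509e-01  2.72462870e-01] [ 0.11841454 -0.31946876  0.75665006]
wrist cam [ 449.7561622  -317.90453109  385.06549975]
wrist mallet 0.76 [225.  56.] [ 459. -220.   72.]
wrist mallet 0.67 [299. 127.] [ 432. -304.   72.]
wrist mallet 0.63 [398.  41.] [ 536. -352.   72.]
wrist mallet_grip 0.75 [401.  40.] [ 524. -348.  122.]
wrist mallet_grip 0.7 [296. 129.] [ 433. -305.  122.]
wrist mallet_grip 0.58 [220.  59.] [ 454. -233.  122.]
top cam [ 248.97173768   28.14623954 1477.55356287]
top mallet 0.94 [425. 221.] [ 434. -285.   72.]
top mallet 0.75 [442. 191.] [ 526. -342.   72.]
top mallet 0.63 [394. 214.] [ 453. -192.   72.]
top mallet_grip 0.95 [444. 188.] [ 525. -334.  122.]
top mallet_grip 0.72 [428. 222.] [ 422. -284.  122.]
top mallet_grip 0.56 [397. 218.] [ 435. -191.  122.]
side cam [ 21.88068937 682.55064435 896.81966246]
side mallet 0.77 [372. 132.] [ 521. -329.   72.]
side mallet 0.74 [373. 173.] [ 433. -175.   72.]
side mallet 0.59 [393. 158.] [ 417. -259.   72.]
side mallet_grip 0.75 [369. 134.] [ 494. -257.  122.]
side mallet_grip 0.71 [369. 177.] [ 410. -106.  122.]
side mallet_grip 0.7 [392. 156.] [ 400. -210.  122.]
side mallet_grip 0.57 [262. 319.] [378. 346. 122.]
side pin_a_top 0.39 [285. 228.] [516.  94.  60.]
```

View pics/wrist1.png

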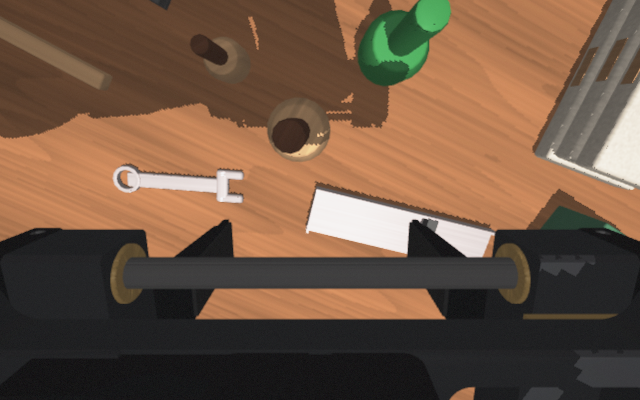

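The wrist view shows the mallet's handle top at (290,135) and its head around (299,127). The green mallet is upper right and the small one upper left.

Run:
```python
from h import *
p=read_camera("wrist")
print(back(p,(290,135),160),back(p,(299,128),50))
R=cut_out("mallet",p)
for r in R[:3]:
    ys,xs=np.where(r["region"]); print(r["confidence"],r["at"],xs.min(),xs.max(),ys.min(),ys.max())
# compare with hypothesised outline
for X in [(430,-300),(430,-295),(432,-305)]:
    a=np.linspace(0,6.28,60); pts=np.vstack([proj(p,np.c_[X[0]+rr*np.cos(a),X[1]+rr*np.sin(a),0*a+z]) for rr,z in [(31,60),(28,0),(12,160)]])
    print(X,pts.min(0),pts.max(0), proj(p,[X[0],X[1],160]))
```

```text
[ 428.40951516 -309.49377663  160.        ] [ 428.75823483 -308.56583466   50.        ]
0.67 [293.5, 124.2] 263 327 94 158
0.66 [218.5, 53.5] 185 246 30 80
0.64 [394.7, 38.0] 354 446 0 83
(430, -300) [258.23071318  89.18660469] [323.20990246 155.75045768] [[277.89382241 126.53268872]]
(430, -295) [252.76901625  86.76690948] [318.47751935 153.54287753] [[270.95407333 123.20744305]]
(432, -305) [263.88104314  89.57193613] [328.83985793 156.10177047] [[286.03354369 127.0615145 ]]
```

>>> move_arm(commands=[[[0.65,0.6,0],0,1],[[0.65,0.6,0],0,1],[[0,0,0],0,1]])

```text
t: 2.8
eef_pos: [429.2, -310.5, 404.8]
tcp_rot: [-3.142, -0.001, 0.445]
ft_force: [-0.1, -0.6, 0.2]
opening: 1.0
grip_force: 0.0
```

Run:
```python
from h import *
s=env.state(); print(s["t"],s["eef_pos"],s["tcp_rot"])
p=read_camera("wrist"); save(p,"wrist2.png")
print(proj(p,[[429,-308,160],[429,-308,72]]))
for r in search_frame("mallet",p)[:3]: print(r)
```

```text
2.8 [ 429.19294206 -310.54855222  404.78948918] [-3.14158600e+00 -7.11509463e-04  4.45227412e-01]
[[314.00986875 210.78182534]
 [315.55705087 185.39688518]]
{'at': [310.5, 179.6], 'confidence': 0.95}
{'at': [413.1, 100.7], 'confidence': 0.82}
{'at': [240.2, 112.2], 'confidence': 0.55}
```

View pics/wrist2.png

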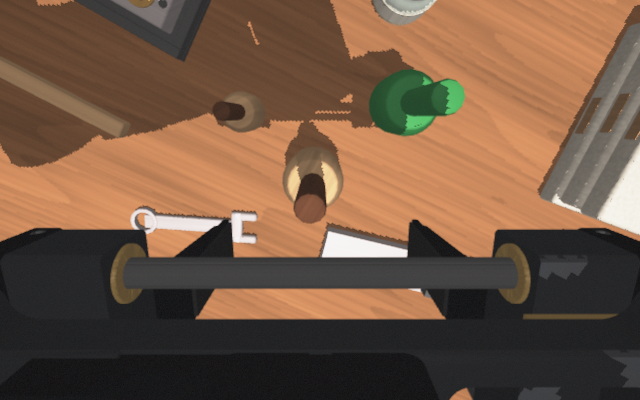

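The handle top is at (310,208), within 3 mm of the prediction. I'll shift 5 mm in +y, descend, grasp and lift.

>>> move_arm(commands=[[[0,0.15,-0.75],0,1],[[0,0,-0.75],0,1],[[0,0,-0.75],0,1],[[0,0,-0.75],0,1],[[0,0,-0.75],0,1],[[0,0,0],0,-1],[[0,0,0],0,-1],[[0,0,0],0,-1],[[0,0,0],0,-1],[[0,0,0],0,-1],[[0,0,0],0,-1]])

```text
t: 3.82
eef_pos: [427.4, -308.0, 293.2]
tcp_rot: [3.14, -0.001, 0.444]
ft_force: [0.9, 0.1, 0.3]
opening: 0.635
grip_force: 0.0
```

>>> move_arm(commands=[[[0,0,0],0,-1],[[0,0,0],0,-1],[[0,0,0],0,-1],[[0,0,0],0,-1],[[0,0,0],0,-1],[[0,0,0],0,-1],[[0,0,0],0,-1],[[0,0,0],0,-1],[[0,0,0],0,-1]])

```text
t: 4.57
eef_pos: [427.3, -307.9, 292.1]
tcp_rot: [-3.141, 0.0, 0.444]
ft_force: [-0.6, -0.3, -2.2]
opening: 0.248
grip_force: 30.0
```

>>> move_arm(commands=[[[0,0,0.6],0,-1],[[0,0,1],0,-1],[[0,0,1],0,-1],[[0,0,1],0,-1],[[0,0,1],0,-1],[[0,0,1],0,-1],[[0,0.6,0.4],0,-1],[[0,1,0],0,-1],[[0,1,0],0,-1],[[0,1,0],0,-1],[[0,1,0],0,-1],[[0,1,0],0,-1],[[0,1,0],0,-1],[[0,1,0],0,-1],[[0,1,0],0,-1],[[0,1,0],0,-1],[[0,0.8,0],0,-1],[[0,0,0],0,-1],[[0,0,0],0,-1]])

```text
t: 6.15
eef_pos: [427.2, 5.0, 472.2]
tcp_rot: [3.141, 0.0, 0.446]
ft_force: [-0.1, -0.9, -3.5]
opening: 0.25
grip_force: 30.0
```

Run:
```python
from h import *
s=env.state(); print(s["t"],s["eef_pos"],s["tcp_rot"],s["opening"],s["ft_force"])
for c in ["wrist","top","side"]:
    p=read_camera(c); save(p,c+"3.png")
    print(c,"cam",-cv2.Rodrigues(np.array(p["rvec"]))[0].T@np.array(p["tvec"]).ravel())
    for k,z in {"pin_a_top":60,"quoin_a":25,"form":6,"pad":6}.items():
        for r in search_frame(k,p)[:3]: print(c,k,round(r["confidence"],2),np.round(r["at"]),np.round(back(p,r["at"],z)))
ims=[cv2.imread("pics/wrist3.png")]
s=cv2.imread("pics/side3.png")[160:280,200:360]; t=cv2.imread("pics/top3.png")[130:220,270:390]
cv2.imwrite("pics/c3.png",np.vstack([cv2.resize(ims[0],(560,350)),np.hstack([cv2.resize(s,(280,210),interpolation=2),cv2.resize(t,(280,210),interpolation=2)])]))
```

```text
6.15 [427.16300118   4.96231052 472.24638978] [3.14143432e+00 1.79041572e-04 4.46383222e-01] 0.2502673417629797 [-0.07530168 -0.85716796 -3.48513057]
wrist cam [487.05676528  31.83898088 452.24234902]
wrist pin_a_top 0.65 [298.  59.] [531.  80.  60.]
wrist quoin_a 0.61 [299.  65.] [529.  80.  25.]
wrist form 0.9 [398.  55.] [596. -24.   6.]
wrist pad 0.89 [ 30. 149.] [282. 361.   6.]
wrist pad 0.85 [116.  56.] [442. 293.   6.]
top cam [ 248.97173768   28.14623954 1477.55356287]
top form 0.94 [325. 160.] [632.  16.   6.]
top pad 0.88 [204. 270.] [281. 385.   6.]
top pad 0.67 [237. 219.] [438. 289.   6.]
side cam [ 21.88068937 682.55064435 896.81966246]
side pin_a_top 0.67 [283. 227.] [521.  94.  60.]
side quoin_a 0.66 [282. 235.] [528.  93.  25.]
side form 0.66 [277. 206.] [612.   6.   6.]
side form 0.62 [329. 140.] [ 649. -303.    6.]
side pad 0.9 [298. 387.] [280. 375.   6.]
side pad 0.76 [260. 323.] [430. 304.   6.]
```

View pics/c3.png

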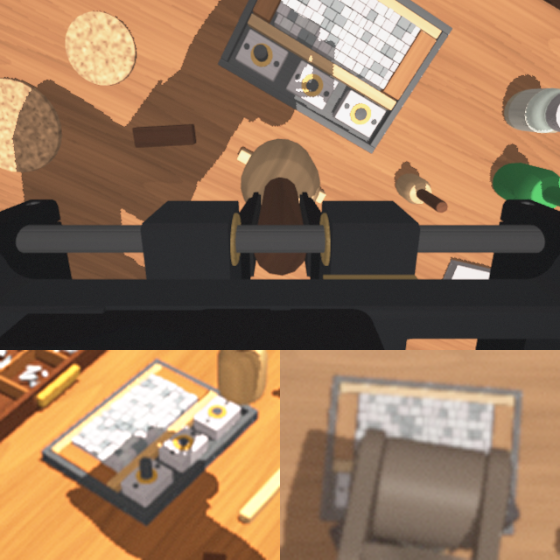

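The composite shows the standing plunger (dark top) in the collar at the left, wrist pixel about (298,60). The mallet is held straight. Next I'll measure the three brass collars for an exact row.

Run:
```python
from h import *
im=cv2.imread("pics/wrist3.png"); p=read_camera("wrist")
hsv=cv2.cvtColor(im,cv2.COLOR_BGR2HSV)
P=[]
for g in [(299,61),(356,97),(412,130)]:
    u,v=g; w=hsv[v-22:v+22,u-22:u+22]
    m=((w[...,0]>18)&(w[...,0]<35)&(w[...,1]>110)).astype(np.uint8)
    pts=cv2.findNonZero(m); c,r=cv2.minEnclosingCircle(pts); uv=np.array(c)+[u-22,v-22]
    P.append(back(p,uv,32)); print(len(pts),uv,r,P[-1])
print(np.linalg.norm(P[0]-P[1]),np.linalg.norm(P[1]-P[2]))
for f in [(298,59)]: print([back(p,f,z) for z in (58,63)])
for r in cut_out("pad",p)[:2]:
    c=cv2.fitEllipse(max(cv2.findContours(r["region"].astype(np.uint8),0,1)[0],key=len)); print(c,back(p,c[0],6))
cv2.imwrite("pics/c4.png",cv2.resize(im[20:160,250:460],None,fx=3.5,fy=3.5,interpolation=2))
```

```text
Traceback (most recent call last):
cv2.error: OpenCV(4.12.0) /io/opencv/modules/imgproc/src/shapedescr.cpp:201: error: (-215:Assertion failed) count >= 0 && (depth == CV_32F || depth == CV_32S) in function 'minEnclosingCircle'
```

Run:
```python
from h import *
im=cv2.imread("pics/wrist3.png"); p=read_camera("wrist")
for r in cut_out("pad",p)[:2]:
    c=cv2.fitEllipse(max(cv2.findContours(r["region"].astype(np.uint8),0,1)[0],key=len)); print(c,back(p,c[0],6))
np.save("p.npy",p,allow_pickle=True)
cv2.imwrite("pics/c4.png",cv2.resize(im[20:160,250:460],None,fx=3.5,fy=3.5,interpolation=2))
```

```text
((30.038555145263672, 146.75254821777344), (73.56485748291016, 113.70169830322266), 171.92066955566406) [285.10566222 361.97893752   6.        ]
((114.00321197509766, 55.76856231689453), (75.78904724121094, 88.02840423583984), 143.8505096435547) [442.44379459 294.84011862   6.        ]
```

View pics/c4.png

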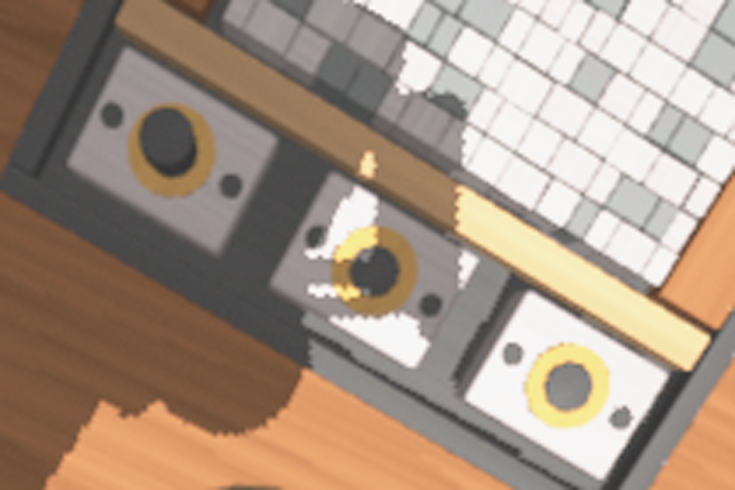

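Collar centres in the crop are at (171,150), (374,271) and (567,386). The raised plunger's top is at (167,135).

Run:
```python
from h import *
p=np.load("p.npy",allow_pickle=True).item()
P=[back(p,(u/3.5+249.6,v/3.5+19.6),32) for u,v in [(171,150),(374,271),(567,386)]]
print(P,np.linalg.norm(P[0]-P[1]),np.linalg.norm(P[1]-P[2]))
for z in(58,63): print(back(p,(167/3.5+249.6,135/3.5+19.6),z))
```

```text
[array([531.91267327,  80.00476903,  32.        ]), array([5.26433924e+02, 1.60416456e-01, 3.20000000e+01]), array([521.00038514, -79.30033596,  32.        ])] 80.03210187687067 79.64630888388385
[532.65962074  79.95982481  58.        ]
[532.08479028  79.33639747  63.        ]
```

>>> move_arm(commands=[[[0.87,0.63,-0.45],0,-1],[[0.87,0.63,-0.45],0,-1],[[0.87,0.63,-0.45],0,-1],[[0.87,0.63,-0.45],0,-1],[[0,0,0],0,-1],[[0,0,0],0,-1]])

```text
t: 7.55
eef_pos: [532.5, 80.5, 416.8]
tcp_rot: [-3.141, 0.002, 0.445]
ft_force: [-0.0, 0.1, -3.0]
opening: 0.247
grip_force: 30.0
```

>>> move_arm(commands=[[[0,0,-1],0,-1],[[0,0,-1],0,-1],[[0,0,-1],0,-1],[[0,0,0],0,-1],[[0,0,0],0,-1]])

```text
t: 7.97
eef_pos: [531.4, 79.2, 328.5]
tcp_rot: [-3.141, 0.002, 0.443]
ft_force: [1.0, -0.6, -2.6]
opening: 0.249
grip_force: 30.0
```

>>> move_arm(commands=[[[0,0,1],0,-1],[[0,0,1],0,-1],[[0,0,0],0,-1],[[0,0,-1],0,-1],[[0,0,-1],0,-1],[[0,0,-0.15],0,-1],[[0,0,0],0,-1]])

```text
t: 8.55
eef_pos: [531.7, 79.4, 324.2]
tcp_rot: [3.142, 0.0, 0.444]
ft_force: [-0.2, -1.9, -2.6]
opening: 0.247
grip_force: 30.0
```

>>> move_arm(commands=[[[0,0,1],0,-1],[[0,0,1],0,-1],[[0,0,0],0,-1],[[0,0,-1],0,-1],[[0,0,-1],0,-1],[[0,0,-0.15],0,-1],[[0,0,0],0,-1]])

```text
t: 9.13
eef_pos: [531.9, 79.4, 319.5]
tcp_rot: [3.141, -0.0, 0.444]
ft_force: [0.2, -0.2, -3.2]
opening: 0.249
grip_force: 30.0
```

>>> move_arm(commands=[[[0,0,1],0,-1],[[0,0,1],0,-1],[[0,0,1],0,-1],[[-1,0,0.5],0,-1],[[-1,0,0],0,-1],[[-1,0,0],0,-1],[[-0.5,0,0],0,-1],[[0,0,0],0,-1]])

```text
t: 9.8
eef_pos: [423.7, 79.7, 425.0]
tcp_rot: [-3.141, 0.001, 0.444]
ft_force: [0.7, -0.1, -2.8]
opening: 0.251
grip_force: 30.0
```

Run:
```python
from h import *
print(env.state()["eef_pos"])
p=read_camera("wrist"); q=read_camera("side")
c=proj(p,[532,80,32])[0].astype(int); print(c, proj(p,[[532,80,33],[532,80,43],[532,80,53]]))
x,y=max(c[0]-60,0),max(c[1]-45,0)
a=cv2.resize(p["image"][y:y+100,x:x+133],(640,480),interpolation=2)[:300]
b=cv2.resize(q["image"][100:300,200:420],(352,320),interpolation=2)
w=cv2.resize(p["image"],(448,280))
o=np.zeros((600,800,3),np.uint8); o[:280,:448]=w; o[:300,450:800]=a[:,100:450]; o[280:600,:352]=b
o[310:600,400:800]=cv2.resize(read_camera("side")["image"][195:255,250:333],(400,290),interpolation=2)
save(p,"c5.png",o)
```

```text
[423.69489812  79.67002778 425.03175003]
[361  84] [[361.92684605  84.24386358]
 [363.11308549  83.36246824]
 [364.36825438  82.4298599 ]]
```

View pics/c5.png

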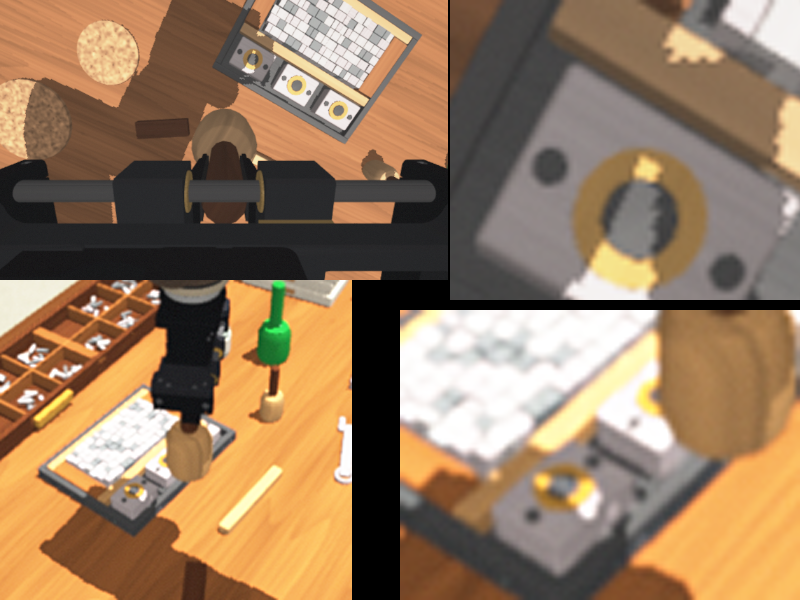

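The plunger now looks home like its neighbours, and the mallet has slid a little up in the grip. One more, deeper knock will make sure.

>>> move_arm(commands=[[[0.9,0,0],0,-1],[[0.9,0,0],0,-1],[[0.9,0,0],0,-1],[[0.9,0,-0.75],0,-1],[[0,0,0],0,-1],[[0,0,0],0,-1],[[0,0,-1],0,-1],[[0,0,-1],0,-1],[[0,0,-1],0,-1],[[0,0,0],0,-1]])

```text
t: 10.78
eef_pos: [534.5, 79.6, 309.4]
tcp_rot: [-3.141, 0.002, 0.444]
ft_force: [-0.7, -0.4, -3.8]
opening: 0.25
grip_force: 30.0
```

>>> move_arm(commands=[[[0,0,1],0,-1],[[0,0,1],0,-1],[[0,0,1],0,-1],[[-0.38,0.9,0.3],0,-1],[[-0.38,0.9,0],0,-1],[[-0.38,0.9,0],0,-1],[[-0.38,0.9,0],0,-1],[[-0.38,0.9,0],0,-1],[[-0.38,0.9,0],0,-1],[[-0.38,0.9,0],0,-1],[[-0.38,0.9,0],0,-1],[[0,0,0],0,-1],[[0,0,0],0,-1]])

```text
t: 11.87
eef_pos: [442.6, 296.6, 411.4]
tcp_rot: [3.141, -0.0, 0.446]
ft_force: [-0.2, -1.1, -2.8]
opening: 0.249
grip_force: 30.0
```

Run:
```python
from h import *
s=env.state(); e=s["eef_pos"]; print(s["t"],e)
q=read_camera("side"); p=read_camera("wrist"); t=read_camera("top")
r=cut_out("mallet",q); 
for k in r[:3]:
    ys,xs=np.where(k["region"]); print(k["confidence"],k["at"],xs.min(),xs.max(),ys.min(),ys.max())
a=np.linspace(0,6.28,90)
for sl in (0,5,10,15,20,25):
    f=e[2]-292+sl
    P=np.vstack([proj(q,np.c_[e[0]+rr*np.cos(a),e[1]+rr*np.sin(a),0*a+f+h]) for rr,h in((28,0),(31,8))])
    print(sl,P.min(0),P.max(0))
for c,n in((p,"wrist"),(t,"top"),(q,"side")):
  for k in search_frame("pad",c)[:2]: print(n,k["confidence"],k["at"],back(c,k["at"],6))
for k in cut_out("quoin_a",q)[:1]: print(k["at"])
u=proj(q,[[e[0],e[1],e[2]-292]])[0].astype(int)
o=np.zeros((600,800,3),np.uint8); x=max(u[0]-70,0);y=max(u[1]-90,0)
o[:420,:420]=cv2.resize(q["image"][y:y+140,x:x+140],(420,420),interpolation=2)
o[:300,420:800]=cv2.resize(q["image"][195:255,250:326],(380,300),interpolation=2)
g=proj(t,[526,0,32])[0].astype(int); o[300:600,420:800]=cv2.resize(t["image"][g[1]-20:g[1]+25,g[0]-28:g[0]+29],(380,300),interpolation=2)
print(x,y,u,g); save(q,"c6.png",o); save(q,"side6.png"); save(t,"top6.png"); save(p,"wrist6.png")
```

```text
11.8667 [442.64904535 296.57380529 411.410472  ]
0.91 [373.7, 134.6] 361 381 102 152
0.59 [248.5, 276.2] 229 262 251 294
0.55 [368.7, 172.3] 362 377 153 188
0 [235.20777012 270.99588263] [267.0503339  298.09881948]
5 [234.8705575  269.45732018] [266.83680882 296.61502911]
10 [234.53095952 267.90688611] [266.62176022 295.11913745]
15 [234.18895395 266.34445729] [266.40517368 293.61100985]
20 [233.84451839 264.7699091 ] [266.18703463 292.09050988]
25 [233.49763017 263.18311541] [265.96732835 290.5574993 ]
wrist 0.83 [314.2, 152.5] [463.29237638 310.61029231   6.        ]
wrist 0.81 [179.3, 226.7] [310.95225112 420.28019854   6.        ]
top 0.55 [244.8, 219.4] [438.79329928 265.25193913   6.        ]
top 0.52 [228.8, 153.2] [651.9556922  326.12769125   6.        ]
side 0.71 [298.7, 384.5] [282.08912842 370.57202356   6.        ]
side 0.6 [261.2, 321.8] [428.79658967 300.56528954   6.        ]
[279.7, 234.5]
181 196 [251 286] [330 191]
```

View pics/c6.png

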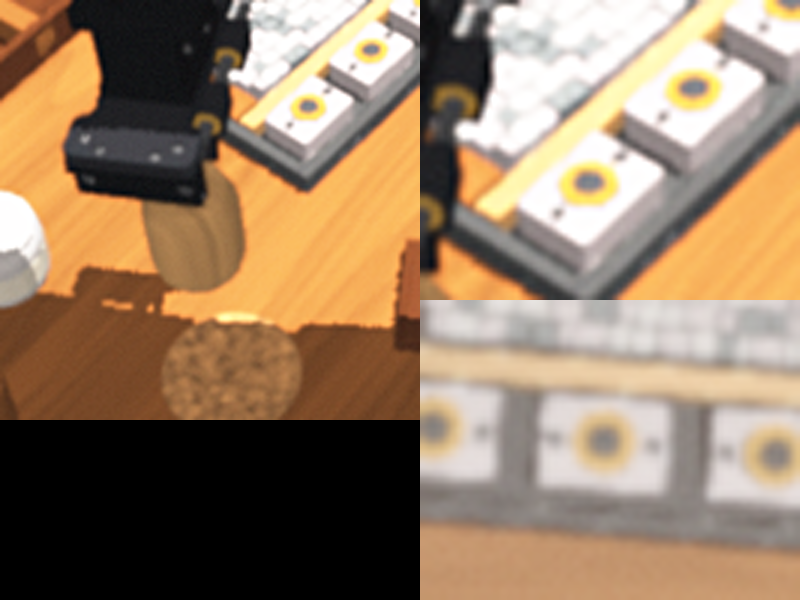

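All three plungers look alike and home (right crops). The held mallet's foot is about 16 mm up from nominal, consistent with hitting the hard stop at home. The pad lies under the mallet, so I'll lower it.

>>> move_arm(commands=[[[0,0,-1],0,-1],[[0,0,-1],0,-1],[[0,0,-1],0,-1],[[0,0,-0.7],0,-1],[[0,0,0],0,-1],[[0,0,0],0,-1]])

```text
t: 12.77
eef_pos: [443.9, 295.5, 299.5]
tcp_rot: [3.141, 0.002, 0.443]
ft_force: [0.7, 0.1, -2.2]
opening: 0.248
grip_force: 30.0
```

Run:
```python
from h import *
e=env.state()["eef_pos"]; q=read_camera("side"); t=read_camera("top")
a=np.linspace(0,6.28,60)
o=np.zeros((400,800,3),np.uint8)
for i,c in enumerate((q,t)):
    im=c["image"].copy(); u=proj(c,[442,295,6])[0].astype(int)
    x,y=u[0]-50,u[1]-60
    o[:,i*400:(i+1)*400]=cv2.resize(im[y:y+100,x:x+100],(400,400),interpolation=2)
    print(x,y)
    for X in [(442,295,6),(e[0],e[1],e[2]-276)]: print(proj(c,[X]),)
save(q,"c7.png",o)
```

```text
207 256
[[257.9554323 316.9131768]]
[[256.27689942 312.19003211]]
185 158
[[235.40198175 218.23129732]]
[[234.27391302 216.86425821]]
```

View pics/c7.png

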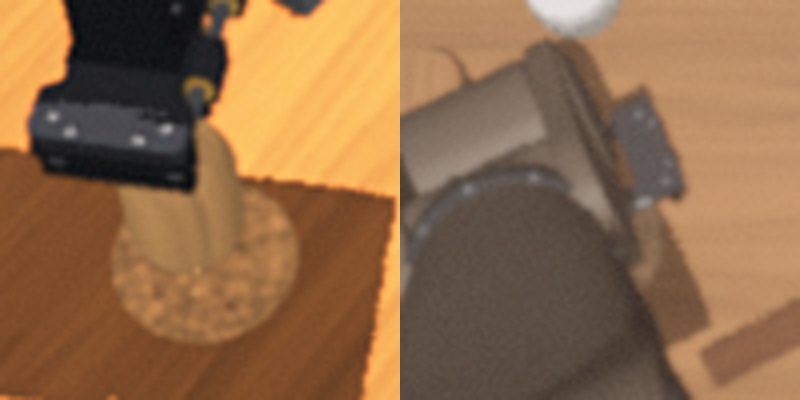

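The mallet hovers left of and above the pad's centre in the side crop: landing foot centre about (182,245), pad centre (206,262). I'll convert that to a shift.

Run:
```python
from h import *
q=read_camera("side"); e=env.state()["eef_pos"]
pc=np.array([206/4+207,262/4+256]); print(back(q,pc,6))
r=cut_out("pad",q)
for k in r[:2]:
  c=cv2.fitEllipse(max(cv2.findContours(k["region"].astype(np.uint8),0,1)[0],key=len)); print(c)
# predicted pad outline / foot silhouettes in crop px
a=np.linspace(0,6.28,120)
def box(X,rr,zs): 
    P=np.vstack([proj(q,np.c_[X[0]+rr*np.cos(a),X[1]+rr*np.sin(a),0*a+z]) for z in zs]); return (P.min(0)-[207,256])*4,(P.max(0)-[207,256])*4
for X in [(442,295),(428,300),(435,297)]: print("pad",X,*box(X,50,[6]))
for X in [(444,295),(446,297),(450,300),(440,305),(444,305),(436,300)]: print("mal",X,*box(X,29,[e[2]-276]))
print(e)
```

```text
[433.98587037 303.21618486   6.        ]
((297.1090393066406, 381.9960021972656), (42.06832504272461, 79.08683013916016), 89.658447265625)
((252.85528564453125, 306.8903503417969), (28.975162506103516, 34.067901611328125), 19.0587158203125)
pad (442, 295) [110.09443568 165.45764284] [297.64598484 326.7388324 ]
pad (428, 300) [124.1408083  183.79888212] [313.23225572 347.510846  ]
pad (435, 297) [117.6942422  173.96180914] [305.96861211 336.37489415]
mal (444, 295) [142.16492282 175.92363127] [252.38503552 269.93435452]
mal (446, 297) [136.81492618 176.75309727] [247.05018658 270.81175669]
mal (450, 300) [127.33282378 177.11613301] [237.54242925 271.17657854]
mal (440, 305) [135.82316217 192.47802024] [246.77303632 287.70705256]
mal (444, 305) [129.96302205 188.91934748] [240.72426009 283.86712139]
mal (436, 300) [147.80960028 189.49391913] [258.67390943 284.53163474]
[443.97106054 295.72350013 301.3139104 ]
```

>>> move_arm(commands=[[[-0.33,0.07,0],0,-1],[[0,0,-0.25],0,-1],[[0,0,-0.2],0,-1],[[0,0,-0.15],0,-1],[[0,0,0],0,-1]])

```text
t: 13.38
eef_pos: [433.7, 297.8, 281.1]
tcp_rot: [3.141, 0.001, 0.444]
ft_force: [0.3, -0.1, -3.1]
opening: 0.246
grip_force: 30.0
```

Run:
```python
from h import *
q=read_camera("side"); e=env.state()["eef_pos"]; print(e, env.state()["ft_force"])
save(q,"c8.png",cv2.resize(q["image"][266:351,207:307],(800,600*85*8//5100*1 if 0 else 680),interpolation=2)[:600])
```

```text
[433.72480546 297.78506648 281.19035886] [ 0.62837242  0.10105771 -2.57430303]
```

View pics/c8.png

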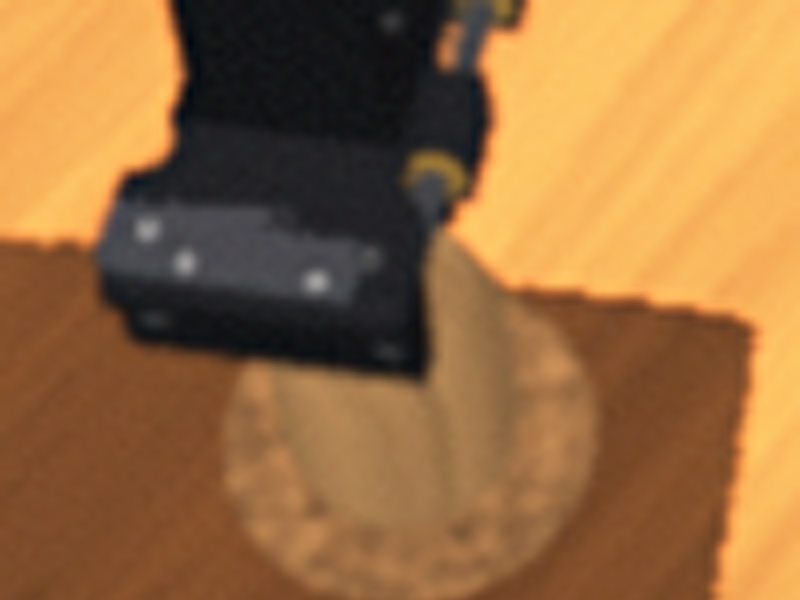

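In the 8x crop the pad centre is at about (409,444) and the foot centre at about (397,438), roughly 3 mm off and on the pad. I'll settle it, release and retreat.

>>> move_arm(commands=[[[0,0,-0.07],0,-1],[[0,0,0],0,-1],[[0,0,0],0,1],[[0,0,0],0,1],[[0,0,0],0,1],[[0,0,0],0,1],[[0,0,0],0,1],[[0,0,0],0,1],[[0,0,0],0,1],[[0,0,0],0,1],[[0,0,0],0,1],[[0,0,0],0,1]])

```text
t: 14.43
eef_pos: [433.7, 297.8, 279.7]
tcp_rot: [3.142, -0.0, 0.444]
ft_force: [-0.2, 0.8, 0.3]
opening: 0.893
grip_force: 0.0
```

>>> move_arm(commands=[[[0,0,0.5],0,1],[[0,0,1],0,1],[[0,0,1],0,1],[[0,0,1],0,1],[[0,0,1],0,1],[[0,0,0.5],0,1],[[0,-1,0],0,1],[[0,-1,0],0,1],[[0,-1,0],0,1],[[0,-1,0],0,1],[[0,0,0],0,1]])

```text
t: 15.35
eef_pos: [433.4, 174.6, 429.8]
tcp_rot: [3.141, 0.0, 0.442]
ft_force: [0.2, 0.1, -0.2]
opening: 1.001
grip_force: 0.0
```

Run:
```python
from h import *
print(env.state()["t"],env.state()["eef_pos"])
q=read_camera("side")
o=np.zeros((510,800,3),np.uint8)
o[:,:400]=cv2.resize(q["image"][231:351,207:301],(400,510),interpolation=2)
o[:300,400:]=cv2.resize(q["image"][195:255,250:330],(400,300),interpolation=2)
w=read_camera("wrist")["image"]; o[300:510,400:736]=cv2.resize(w,(336,210))
save(q,"c9.png",o)
```

```text
15.35 [433.35011494 174.57654462 429.81851106]
```

View pics/c9.png

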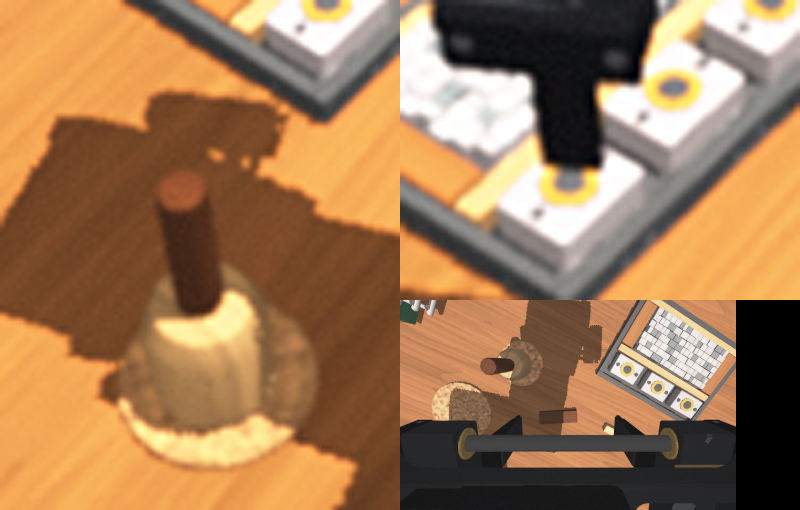

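The mallet stands upright on the pad, about 6 mm off centre. All plungers look home and the arm is clear.

```bash
python3 -c "
from cell import env
print(env.job_done())"
```

```text
the job is handed in; nothing more can be done
None
```

I knocked the plunger home with four quick mallet blows, stood the mallet upright on the small cork pad about 6 mm off centre by camera, and handed the job in at about 15 s; no verdict came back.

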